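# Clear the drawing table into one stack on the pull-out tray

### The arm

A 6-joint arm with a two-finger parallel gripper is mounted at the origin on the work surface. World frame = base frame: x ahead of the robot, y to its left, z up, the work surface at z = 0. Lengths are in m, angles in rad, forces in N, time in s.
With the tool pointing down it reaches from about 0.375 to 0.75 m from the base axis. Payload 9 kg.
Tool frame: the origin (TCP) lies at the very end of the fingers, on their centre line; the grasp point (between the pads) lies 19 mm behind it (ctrl.pinch_z is the distance from the TCP to the grasp point, in m); z points along the fingers, y is the direction in which the jaws open and shut (so a half turn about z gives the same grasp; the last joint's range is limited). The gripper opens to 85 mm and grips with 20 to 120 N. Pads are 22 mm wide; open, the fingers measure 114 mm over their backs; the gripper's body (76 mm by 85 mm) begins 54 mm behind the grasp point. The pads swing forward as they close: fully open they stand 13 mm farther back than shut.
Start: joints at [-1.414, 0.104, 0.097, 1.564, 0, 1.353], TCP at [0.22, -0.558, 0.231] pointing down, gripper open.
Joint ranges: [-2.99, 2.99], [-0.84, 1.86], [-1.1, 1.16], [-1.84, 2.11], [-1.51, 1.56], [-3.14, 3.14]. Speed limits (rad/s): [2.22, 2.22, 2.57, 3.14, 3.14, 3.14].

### API

Orientations are given as a unit quaternion [w, x, y, z].
In Python, from rig import ctrl gives the robot as it stands. The module is installed in compiled form; this text tells all that it offers.
- The arm moves only by the tool arm_command, never from a script. Its argument "moves" is one flat list of numbers, 5 for each row, row after row: the opening, from -1 (shut) to 1 (fully open), then the shift along the tool's x, y, z in cm, then the turn about the tool's z in degrees. In form: [fingers, x, y, z, turn, fingers, x, y, z, turn, ...]. A call has 1 to 5 rows; each row is the pose to reach, as a shift and turn from the pose commanded when the call began, along the tool's axes at that moment; what a row does not reach only later rows make up. A row lasts 1/8 s, in which the tool goes at most 62.5 mm and 10.7 degrees, less where a joint would pass 70% of its speed; a pose out of reach is approached as far as the arm can. A call with a gripper value outside its range is refused whole. The fingers move at their own pace and stop on an object; "force" is the grip in N (left out, the last holds). Time passes only in rows, so rows that repeat a pose let the fingers close. It gives the time, the measured TCP pose, the force and the opening at its end, in the units of the state.
- ctrl.get_state(): the state, without advancing time (a new reading comes with each control period).
- ctrl.snapshot(name): name is "scene" or "side" or "wrist"; returns the picture (384x512x3 uint8, red, green, blue); there is no depth.
- ctrl.camera_model(name): a dict with "mtx" (3x3 intrinsics, pixels), "world_from_camera" (4x4, takes a point from camera to world coordinates). Camera axes: x right, y up, looking along -z (the intrinsics and any distortion apply to the point x, -y, -z); pixel columns grow to the right and rows downward; lengths in m; the calibration is good to about 2 mm. A picture is of the moment at which its call begins: read the wrist's pose just before it. camera_model takes no time and is no camera call; for the wrist camera it gives the pose at the moment of the call.
- ctrl.job_done(): hands the job in, once; it reports no verdict.
Trained networks look in the newest picture that a camera, given by its name, has taken for a name from the list of things; names that differ only in an ending like _2 or _b are one class to them, and where a whole thing is asked for, a point or a joint stands for the part that bears it (a point fixed in the world has none). Each returns a list of dicts, best first, with "conf" (0 to 1); they miss things now and then, are a little off and sometimes report something else, mostly with a low value. They report only what shows in the picture. A call takes as long as a camera call.
- ctrl.find_in(target, camera): "bbox" ([left, top, right, bottom] in pixels, round what is visible of it).
- ctrl.spot_point(target, camera): "xy" ([column, row] in pixels: a listed point, or the origin of a listed thing).
The state is a dict: "clock": time; "joint_positions": joint angles; "joint_vel": joint speeds; "tau": joint torques, N m; "eef_pos": TCP position; "tool_rot": TCP orientation; "wrist_force": force on the tool from outside, world axes, zero at the start; "wrist_torque": the same for the moment, N m; "finger_gap": finger opening in m.
Only numpy, scipy, OpenCV 4.12 (cv2) and the standard library are available. Lean on these libraries where they do the work, as an engineer would, in place of code of your own. Each camera call takes 0.05 s, during which the arm holds its last target. There are 200 camera calls.

### The job

Clear the drawing table: pull the tray under the glass shelf all the way out by its knob, stack every case, tin, book and box that lies to the right of it (four or five pieces with the white porcelain cube) in one straight stack centred on the tray's cork pad, flat, widest base first and the cube last, with the long pieces lying lengthwise along the pad, and then slide the tray fully home with the stack still standing. The cube is a thin-walled paperweight: hold it lightly, with no more than 30 N of grip, and leave the mug, manikin, eraser and sharpener where they are.

Things in the scene. Friction and masses are not known exactly. Their poses are not given: they have to be found in the camera images.
- brush_case: wooden brush case with a dark seam and a brass clasp, 66 x 176 x 30 mm, 0.24 kg; always present (x, y, z; mass varies by a quarter). Origin at its centre, so half its height above what it lies on; x across its short side (grip it there), y along its long side, z upright. Starts flat on the table to the right of the tray, clear of the others.
- pencil_tin: bare aluminium pencil tin with rounded corners, 62 x 148 x 26 mm, 0.18 kg (x, y, z; mass varies by a quarter). Origin at its centre, so half its height above what it lies on; x across its short side (grip it there), y along its long side, z upright. Starts flat on the table to the right of the tray, clear of the others. May be absent.
- notebook: black pocket notebook, rigid, with paper edges, 60 x 120 x 24 mm, 0.17 kg (x, y, z; mass varies by a quarter). Origin at its centre, so half its height above what it lies on; x across its short side (grip it there), y along its long side, z upright. Starts flat on the table to the right of the tray, clear of the others. May be absent.
- card_box: brown cardboard box, rigid, 58 x 94 x 32 mm, 0.12 kg (x, y, z; mass varies by a quarter). Origin at its centre, so half its height above what it lies on; x across its short side (grip it there), y along its long side, z upright. Starts flat on the table to the right of the tray, clear of the others. May be absent.
- round_tin: round steel tin, diameter 56 mm, 28 mm high, 0.10 kg (x, y, z; mass varies by a quarter). Origin at its centre, so half its height above what it lies on; z its axis. Starts flat on the table to the right of the tray, clear of the others. May be absent.
- paperweight: white porcelain paperweight, a thin-walled hollow cube of 42 mm with rounded edges, 0.12 kg; always present; any face may be up (x, y, z; mass varies by a quarter). Origin at its centre, so half its height above what it lies on; axes square to its faces. Starts flat on the table to the right of the tray, clear of the others.
- tray (a joint): plywood tray on runners: 0 = fully home, 0.20 m = fully out towards the robot; starts 0 to 0.04; slides with about 2 N, stays where left. 230 mm wide, 10 mm thick, top 14 mm above the table, from 30 mm before the knob to 240 mm behind it. Over it a fixed glass shelf on 4 posts 308 mm apart: 360 mm wide, 200 to 208 mm high, front edge 90 mm beyond the knob (tray home), 290 mm (tray out).
- knob (a point): centre of the top of the tray's wooden knob, an upright peg 22 mm in diameter and 46 mm tall standing on the front part of the tray, its top 60 mm above the table; moves with the tray. Its x axis points into the shelf (the way the tray closes), y along the tray's front edge, z up. The centre of the cork pad (80 x 190 mm, 190 along y, flush with the tray's top) lies 170 mm from it along +x.
- manikin: wooden artist's manikin on a round foot, 140 mm tall, to the left of the tray; a bystander, to be left where it is. Origin under its centre.
- cup: white mug, 76 mm across, 85 mm tall, to the left of the tray; a bystander, to be left where it is. Origin under its centre.
- eraser: white eraser, 50 x 22 x 13 mm, on the right; a bystander, to be left where it is. Origin under its centre.
- sharpener: dark steel pencil sharpener, 26 x 38 x 18 mm, on the right; a bystander, to be left where it is. Origin under its centre.

How it is judged:
On the way, in this order (a step that is already met when the one before it is completed fails the run):
1. the tray is pulled out fully (value of joint tray above 0.185 m), for 0.2 s.
2. with the tray still out, all the pieces stand stacked on the cork pad, widest lowest (value of joint tray above 0.15 m and x of brush_case in the frame of knob between 0.15 and 0.19 m and y of brush_case in the frame of knob between -0.02 and 0.02 m and x of pencil_tin in the frame of knob between 0.15 and 0.19 m and y of pencil_tin in the frame of knob between -0.02 and 0.02 m and x of notebook in the frame of knob between 0.15 and 0.19 m and y of notebook in the frame of knob between -0.02 and 0.02 m and x of card_box in the frame of knob between 0.15 and 0.19 m and y of card_box in the frame of knob between -0.02 and 0.02 m and x of round_tin in the frame of knob between 0.15 and 0.19 m and y of round_tin in the frame of knob between -0.02 and 0.02 m and x of paperweight in the frame of knob between 0.15 and 0.19 m and y of paperweight in the frame of knob between -0.02 and 0.02 m and angle between the z axis of each of brush_case, pencil_tin, notebook, card_box, round_tin and the z axis of knob, either way round below 0.1 rad and angle between the y axis of each of brush_case, pencil_tin, notebook, card_box and the y axis of knob, either way round below 0.25 rad and ((angle between brush_case's own z axis and vertical below 0.5 rad and z of each of pencil_tin, notebook, card_box, round_tin, paperweight in the frame of brush_case above 0.015 m) or (angle between brush_case's own z axis and vertical above 2.6 rad and z of each of pencil_tin, notebook, card_box, round_tin, paperweight in the frame of brush_case below -0.015 m)) and ((angle between pencil_tin's own z axis and vertical below 0.5 rad and z of each of notebook, card_box, round_tin, paperweight in the frame of pencil_tin above 0.015 m) or (angle between pencil_tin's own z axis and vertical above 2.6 rad and z of each of notebook, card_box, round_tin, paperweight in the frame of pencil_tin below -0.015 m)) and ((angle between notebook's own z axis and vertical below 0.5 rad and z of each of card_box, round_tin, paperweight in the frame of notebook above 0.015 m) or (angle between notebook's own z axis and vertical above 2.6 rad and z of each of card_box, round_tin, paperweight in the frame of notebook below -0.015 m)) and ((angle between card_box's own z axis and vertical below 0.5 rad and z of each of round_tin, paperweight in the frame of card_box above 0.015 m) or (angle between card_box's own z axis and vertical above 2.6 rad and z of each of round_tin, paperweight in the frame of card_box below -0.015 m)) and ((angle between round_tin's own z axis and vertical below 0.5 rad and z of paperweight in the frame of round_tin above 0.015 m) or (angle between round_tin's own z axis and vertical above 2.6 rad and z of paperweight in the frame of round_tin below -0.015 m))), for 0.3 s.
At the end, for the whole second after the job is handed in: Tray home within 12 mm; every piece present at rest, flat within 0.1 rad (either face up; the cube on any), centre within 20 mm of the cork pad's each way, from the bottom up brush case, pencil tin, notebook, card box, round tin, cube, oblong ones along the pad within 0.25 rad (value of joint tray below 0.012 m and x of brush_case in the frame of knob between 0.15 and 0.19 m and y of brush_case in the frame of knob between -0.02 and 0.02 m and x of pencil_tin in the frame of knob between 0.15 and 0.19 m and y of pencil_tin in the frame of knob between -0.02 and 0.02 m and x of notebook in the frame of knob between 0.15 and 0.19 m and y of notebook in the frame of knob between -0.02 and 0.02 m and x of card_box in the frame of knob between 0.15 and 0.19 m and y of card_box in the frame of knob between -0.02 and 0.02 m and x of round_tin in the frame of knob between 0.15 and 0.19 m and y of round_tin in the frame of knob between -0.02 and 0.02 m and x of paperweight in the frame of knob between 0.15 and 0.19 m and y of paperweight in the frame of knob between -0.02 and 0.02 m and angle between the z axis of each of brush_case, pencil_tin, notebook, card_box, round_tin and the z axis of knob, either way round below 0.1 rad and angle between the y axis of each of brush_case, pencil_tin, notebook, card_box and the y axis of knob, either way round below 0.25 rad and ((angle between brush_case's own z axis and vertical below 0.5 rad and z of each of pencil_tin, notebook, card_box, round_tin, paperweight in the frame of brush_case above 0.015 m) or (angle between brush_case's own z axis and vertical above 2.6 rad and z of each of pencil_tin, notebook, card_box, round_tin, paperweight in the frame of brush_case below -0.015 m)) and ((angle between pencil_tin's own z axis and vertical below 0.5 rad and z of each of notebook, card_box, round_tin, paperweight in the frame of pencil_tin above 0.015 m) or (angle between pencil_tin's own z axis and vertical above 2.6 rad and z of each of notebook, card_box, round_tin, paperweight in the frame of pencil_tin below -0.015 m)) and ((angle between notebook's own z axis and vertical below 0.5 rad and z of each of card_box, round_tin, paperweight in the frame of notebook above 0.015 m) or (angle between notebook's own z axis and vertical above 2.6 rad and z of each of card_box, round_tin, paperweight in the frame of notebook below -0.015 m)) and ((angle between card_box's own z axis and vertical below 0.5 rad and z of each of round_tin, paperweight in the frame of card_box above 0.015 m) or (angle between card_box's own z axis and vertical above 2.6 rad and z of each of round_tin, paperweight in the frame of card_box below -0.015 m)) and ((angle between round_tin's own z axis and vertical below 0.5 rad and z of paperweight in the frame of round_tin above 0.015 m) or (angle between round_tin's own z axis and vertical above 2.6 rad and z of paperweight in the frame of round_tin below -0.015 m)) and linear speed of each of brush_case, pencil_tin, notebook, card_box, round_tin, paperweight below 0.03 m/s); the robot touches nothing.
It fails at once if the porcelain paperweight is squeezed or pressed with more than 80 N by the gripper, both fingers' forces added (contact force between paperweight and the fingers above 80 N).
It fails at once if a bystander is pushed more than 5 cm from its place (distance of any of manikin, cup, eraser, sharpener from where it was at the start of the episode above 0.05 m).
Of pencil_tin, notebook, card_box, round_tin only 2 to 3 are there at a start; the rules pass over those that are not, and their reading is None.
At some moment in a run one of brush_case may be knocked a few centimetres aside while the robot is not near it.
Once in a run the grip may slacken for a moment while it holds something.
It also fails if it takes over 210 s, if anything falls off the work surface, if the arm or the gripper's body presses on something with over 40 N, if the wrist force passes 120 N, or if a joint passes its speed limit or range.

## Working session

There is one attempt and no reset: what is moved stays moved. The work goes in short steps, Python scripts to look and compute and a tool call to move; the robot and the scene stay as the last step left them, time stands still between calls to the robot, and variables do not carry over. Pictures are saved under pics/ and viewed, about 12 in all and at most 16, crops included, and the job is handed in when it is done.

Besides the shell and the picture viewer there is one more tool, called after "Request:" as name(argument=value, ...) on one line, values as JSON. arm_command: Moves the arm, as the interface text tells. Its arguments: {"type":"object","properties":{"moves":{"type":"array"},"force":{"type":"number"}},"required":["moves"]}

```bash
mkdir -p pics; cat > h.py <<'E'
import numpy as np, cv2
from rig import ctrl
from scipy.spatial.transform import Rotation as R
def save(cam,name):
    im=ctrl.snapshot(cam); cv2.imwrite(f'pics/{name}.png',im[:,:,::-1]); return im
def ray2z(cam,uv,z,M=None):
    m=M or ctrl.camera_model(cam)
    K=np.array(m['mtx']);T=np.array(m['world_from_camera'])
    d=np.linalg.inv(K)@np.array([uv[0],uv[1],1.]);d=T[:3,:3]@np.array([d[0],-d[1],-d[2]])
    o=T[:3,3];return o+d*(z-o[2])/d[2]
def proj(m,p):
    K=np.array(m['mtx']);T=np.array(m['world_from_camera'])
    c=T[:3,:3].T@(np.array(p)-T[:3,3]);q=K@np.array([c[0],-c[1],-c[2]]);return q[:2]/q[2]
def st():
    s=ctrl.get_state();q=s['tool_rot'];r=R.from_quat([q[1],q[2],q[3],q[0]])
    return s,np.array(s['eef_pos']),r
def shift(target):
    s,p,r=st();return r.inv().apply(np.array(target)-p)*100
H={'brush_case':.03,'pencil_tin':.026,'notebook':.024,'card_box':.032,'round_tin':.028,'paperweight':.042}
E
python3 - <<'E'
from h import *
s,p,r=st();print(s); print(r.as_matrix().round(3))
for c in('scene','side'):
    m=ctrl.camera_model(c);print(c,m)
    save(c,c+'0')
    for t in list(H)+['knob','manikin','cup','eraser','sharpener']:
        f=ctrl.spot_point(t,c)[:2]
        print(t,[(np.round(x['xy']),round(x['conf'],2),ray2z(c,x['xy'],.06 if t=='knob' else H.get(t,0)/2).round(3)) for x in f])
E
```

```text
{'clock': 0.0, 'joint_positions': array([-1.41366906e+00,  1.04713586e-01,  9.64956686e-02,  1.56389773e+00,
       -1.86147558e-05,  1.35310499e+00]), 'joint_vel': array([-0.00020119,  0.00040926,  0.00092238, -0.00051993, -0.00023655,
        0.00041912]), 'tau': array([-2.46943937e-04, -5.56931376e+01,  5.03646255e+01,  1.67617283e-02,
       -2.91804035e-04, -8.80783148e-06]), 'eef_pos': array([ 0.21961873, -0.55801393,  0.23052849]), 'tool_rot': array([-6.59641371e-04,  9.82490000e-01,  1.86314154e-01,  1.06697440e-05]), 'wrist_force': array([0.16874018, 0.8348402 , 0.08813078]), 'wrist_torque': array([-0.03195971,  0.01059483, -0.00924142]), 'finger_gap': 0.08535209372626429}
[[ 0.931  0.366 -0.   ]
 [ 0.366 -0.931  0.001]
 [ 0.    -0.001 -1.   ]]
scene {'mtx': array([[386.23828766,   0.        , 256.02496644],
       [  0.        , 386.23828766, 193.25709553],
       [  0.        ,   0.        ,   1.        ]]), 'world_from_camera': array([[ 0.64205704, -0.48207637,  0.5961251 ,  1.15395487],
       [ 0.76639715,  0.38335267, -0.51543782, -0.53908415],
       [ 0.01995424,  0.
[... 1032 characters left out ...]
47833279, -0.48522679, -0.1542153 ],
       [-0.6813028 , -0.50483197,  0.53006715,  0.72355354],
       [ 0.0085905 ,  0.71856971,  0.69540188,  1.03035634],
       [ 0.        ,  0.        ,  0.        ,  1.        ]])}
brush_case [(array([247., 172.]), 0.72, array([ 0.639, -0.089,  0.015]))]
pencil_tin []
notebook [(array([301., 141.]), 0.61, array([ 0.616, -0.362,  0.012]))]
card_box []
round_tin [(array([296., 198.]), 0.54, array([ 0.431, -0.108,  0.014]))]
paperweight []
knob [(array([192., 216.]), 0.7, array([0.588, 0.207, 0.06 ]))]
manikin [(array([142., 286.]), 0.67, array([0.535, 0.444, 0.   ]))]
cup [(array([156., 300.]), 0.64, array([0.469, 0.445, 0.   ]))]
eraser []
sharpener []
```

```bash
python3 -c "
import cv2,numpy as np
a=cv2.imread('pics/scene0.png');cv2.imwrite('pics/a.png',cv2.resize(a,(800,600),interpolation=cv2.INTER_CUBIC))"
```

```text
(no output)
```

View pics/a.png

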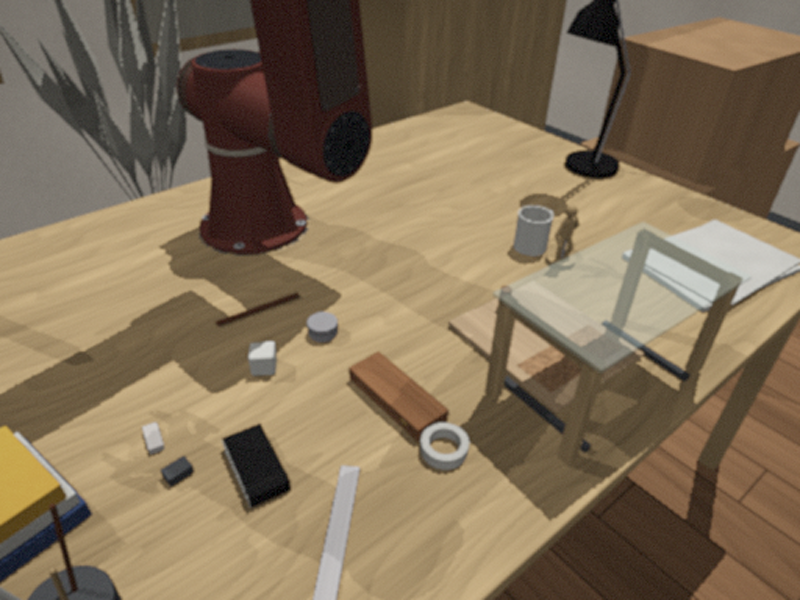

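View pics/side0.png

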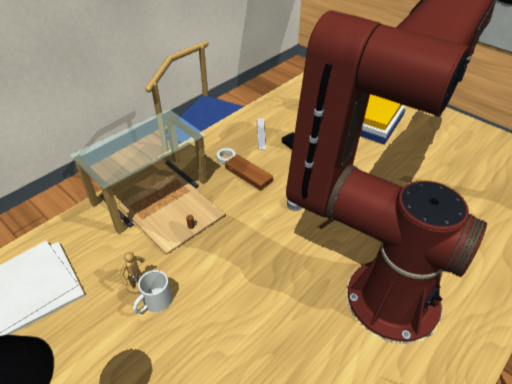

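Present: the brush case, notebook, round tin and cube; no pencil tin or card box. In the 800 px scene view the case is at (397,395), notebook (255,465), round tin (322,326), cube (262,358), eraser (152,438) and sharpener (177,471). In the side view the knob is at (191,221) and the tray's front corners are near (181,249) and (224,215).

```bash
python3 - <<'E'
from h import *
a=ray2z('side',(181,249),.014);b=ray2z('side',(224,215),.014);k=ray2z('side',(191,216.5),.06)
print(a,b,np.linalg.norm(a-b),k)
d=(b-a)/np.linalg.norm(b-a);n=np.array([-d[1],d[0],0]);print(np.degrees(np.arctan2(n[1],n[0])),(k-(a+b)/2)@n,(k-(a+b)/2)@d)
print(ctrl.camera_model('wrist'))
s,p,r=st();print(np.array(ctrl.camera_model('wrist')['world_from_camera'])[:3,3]-p)
im=cv2.imread('pics/side0.png')[110:310,60:310];cv2.imwrite('pics/b.png',cv2.resize(im,(750,600),interpolation=cv2.INTER_CUBIC))
E
```

```text
[0.54520406 0.29216982 0.014     ] [0.55114579 0.1097727  0.014     ] 0.18249386767598613 [0.58766    0.21076883 0.06      ]
1.8657947064348799 0.03978312888482212 -0.008506795924019242
{'mtx': array([[272.91039845,   0.        , 257.7544871 ],
       [  0.        , 272.91039845, 190.63316857],
       [  0.        ,   0.        ,   1.        ]]), 'world_from_camera': array([[ 3.67847910e-01,  8.96163855e-01,  2.48149673e-01,
         2.82915281e-01],
       [-9.29885913e-01,  3.54415178e-01,  9.84990923e-02,
        -5.32155835e-01],
       [ 3.23315900e-04, -2.66983570e-01,  9.63701027e-01,
         3.73819898e-01],
       [ 0.00000000e+00,  0.00000000e+00,  0.00000000e+00,
         1.00000000e+00]])}
[0.06326255 0.0262436  0.14248498]
```

View pics/b.png

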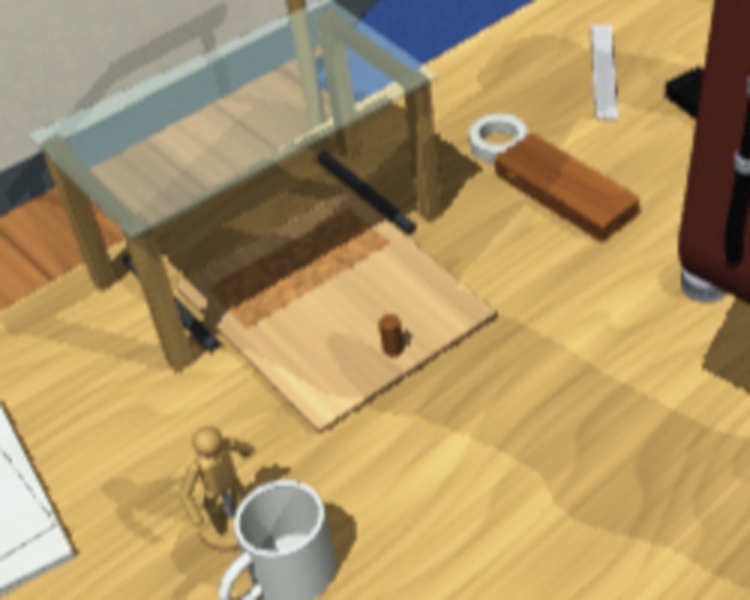

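```bash
python3 - <<'E'
from h import *
c=lambda x,y:(60+x/3-.33,110+y/3-.33)
a=ray2z('side',c(320,428),.014);b=ray2z('side',c(496,315),.014);k=ray2z('side',c(391,319),.06)
print(a,b,np.linalg.norm(a-b),k)
d=(b-a)/np.linalg.norm(b-a);n=np.array([-d[1],d[0],0]);print(np.degrees(np.arctan2(n[1],n[0])),(k-(a+b)/2)@n,(k-(a+b)/2)@d)
e=ray2z('side',c(396,222),.014);f=ray2z('side',c(185,287),.014)
print(e,np.degrees(np.arctan2(*(e-b)[[1,0]])),np.degrees(np.arctan2(*(f-a)[[1,0]])))
# shelf front glass edge at z .208
g=ray2z('side',c(135,235),.208);h=ray2z('side',c(435,77),.208);print(g,h,np.linalg.norm(g-h),'depth from knob',((g+h)/2-k)@n)
s,p,r=st()
yaw=np.radians(8)
E
```

```text
[0.56701306 0.32973275 0.014     ] [0.54984533 0.10657409 0.014     ] 0.22381804143491005 [0.59141705 0.21151276 0.06      ]
-4.3991324963058815 0.033400033973423705 0.004090797256301808
[0.73727735 0.08493168 0.014     ] -6.586663405900059 -4.340813845242828
[0.7271469  0.38244359 0.208     ] [0.7065548 0.0327067 0.208    ] 0.3503425803341654 depth from knob 0.12536629306812377
```

```bash
cat >> h.py <<'E'
def plan(*legs):
    """legs (x,y,z,heading_deg|None); prints shift cm (tool axes at leg start) and turn deg"""
    s,p,r=st();h=np.degrees(np.arctan2(*r.as_matrix()[[1,0],0]));
    print('at',p.round(4),'hd',round(h,1),'gap',round(s['finger_gap'],4),'F',np.round(s['wrist_force'],1),'t',round(s['clock'],2))
    for l in legs:
        q=np.array(l[:3]);h2=h if l[3] is None else l[3];c,si=np.cos(np.radians(h)),np.sin(np.radians(h));d=(q-p)*100
        print('shift',round(c*d[0]+si*d[1],2),round(si*d[0]-c*d[1],2),round(-d[2],2),'turn',round(-((h2-h+180)%360-180),1));p=q;h=h2
def look(ts,cam='wrist',zs={},name=None):
    s,p,r=st();m=ctrl.camera_model(cam);im=ctrl.snapshot(cam)
    if name: cv2.imwrite(f'pics/{name}.png',im[:,:,::-1])
    for t in ts:
        z=zs.get(t,.06 if t=='knob' else H.get(t,0)/2)
        print(t,[(np.round(x['xy'],1),round(x['conf'],2),ray2z(cam,x['xy'],z,m).round(4)) for x in ctrl.spot_point(t,cam)[:2]],[np.round(x['bbox']) for x in ctrl.find_in(t,cam)[:1]])
    return im,m
E
python3 - <<'E'
from h import *
plan((.35,-.28,.2,53),(.5,0,.2,85.5),(.585,.21,.2,85.5))
E
```

```text
at [ 0.2197 -0.5584  0.2313] hd 21.5 gap 0.085 F [-0.4 -0.   0.3] t 1.2
shift 22.32 -21.14 3.13 turn -31.5
shift 31.39 -4.87 -0.0 turn -32.5
shift 21.6 6.83 -0.0 turn -0.0
```

Request:
arm_command(moves=[1,22.3,-21.1,3,-31.5,1,22.3,-21.1,3,-31.5,1,22.3,-21.1,3,-31.5,1,22.3,-21.1,3,-31.5,1,22.3,-21.1,3,-31.5], force=60)

```text
clock: 1.82
eef_pos: [0.3505, -0.2786, 0.2012]
tool_rot: [0.0, 0.895, 0.446, 0.0]
wrist_force: [0.8, -1.2, 0.2]
finger_gap: 0.0856
```

Request:
arm_command(moves=[1,31.4,-4.9,0,-32.5,1,31.4,-4.9,0,-32.5,1,31.4,-4.9,0,-32.5,1,31.4,-4.9,0,-32.5,1,31.4,-4.9,0,-32.5])

```text
clock: 2.45
eef_pos: [0.4982, -0.0028, 0.2016]
tool_rot: [0.001, 0.734, 0.679, 0.0]
wrist_force: [0.8, -1.4, 1.0]
finger_gap: 0.0855
```

Request:
arm_command(moves=[1,21.6,6.8,0,0,1,21.6,6.8,0,0,1,21.6,6.8,0,0,1,21.6,6.8,0,0,1,21.6,6.8,0,0])

```text
clock: 3.08
eef_pos: [0.5823, 0.2076, 0.2005]
tool_rot: [-0.0, 0.733, 0.68, -0.0]
wrist_force: [0.4, -0.2, 0.1]
finger_gap: 0.0855
```

```bash
python3 - <<'E'
from h import *
look(['knob'],name='w1')
plan((.59,.21,.2,85.5))
E
```

```text
knob [(array([264.3, 173.5]), 0.67, array([0.5902, 0.2164, 0.06  ]))] [array([234.,  58., 479., 256.])]
at [0.5821 0.2046 0.2012] hd 85.5 gap 0.0854 F [ 0.4 -0.3 -0.3] t 3.23
shift 0.6 0.75 0.12 turn -0.0
```

View pics/w1.png

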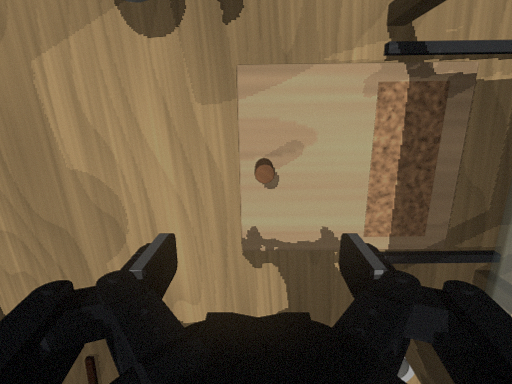

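The knob top is at (264,173), the tray's front edge runs (237,66)–(242,250), and the cork pad spans (379,80)–(448,82)–(428,238)–(365,236).

```bash
python3 - <<'E'
from h import *
m=ctrl.camera_model('wrist')
P=lambda u,z=.014:ray2z('wrist',u,z,m)
ang=lambda a,b:np.degrees(np.arctan2(*(P(b)-P(a))[[1,0]]))
print('front',ang((242,250),(237,66))-90,'top',ang((237,66),(405,63)),'bot',ang((242,250),(380,249)),'pad',ang((365,236),(379,80))-90,ang((428,238),(448,82))-90)
pc=np.mean([P(u) for u in((379,80),(448,82),(428,238),(365,236))],0);k=P((264,173),.06);v=pc-k
print(pc,k,np.hypot(*v[:2]),np.degrees(np.arctan2(v[1],v[0])))
for u in((237,66),(242,250),(379,80),(448,82),(428,238),(365,236)):print(P(u))
plan((k[0],k[1],.2,86),(k[0],k[1],.032,86))
E
```

```text
front -3.906351464827324 top -3.4866614629544666 bot -3.977137716633666 pad -3.1277219391424467 -1.5992281541333426
[0.76189329 0.20071215 0.014     ] [0.58981369 0.2137222  0.06      ] 0.17257071570364382 -4.323611782806636
[0.56883171 0.32742668 0.014     ]
[0.55342473 0.10179756 0.014     ]
[0.7269621  0.30060514 0.014     ]
[0.80472823 0.29246896 0.014     ]
[0.79936128 0.10023672 0.014     ]
[0.71652155 0.1095378  0.014     ]
at [0.5821 0.2046 0.2012] hd 85.5 gap 0.0854 F [ 0.4 -0.3 -0.3] t 3.23
shift 0.97 0.7 0.12 turn -0.5
shift 0.0 0.0 16.8 turn 0
```

Request:
arm_command(moves=[1,0.7,0.6,0,-0.5,1,0.7,0.6,6,-0.5,1,0.7,0.6,12,-0.5,1,0.7,0.6,16.8,-0.5,1,0.7,0.6,16.8,-0.5])

```text
clock: 3.85
eef_pos: [0.5857, 0.2106, 0.0294]
tool_rot: [-0.002, 0.732, 0.682, -0.003]
wrist_force: [-0.1, 0.3, -0.2]
finger_gap: 0.0859
```

Request:
arm_command(moves=[-1,0,0,0,0,-1,0,0,0,0,-1,0,0,0,0,-1,0,0,0,0,-1,0,0,0,0], force=40)

```text
clock: 4.47
eef_pos: [0.5897, 0.2117, 0.0348]
tool_rot: [0.001, 0.731, 0.682, 0.001]
wrist_force: [-0.4, -0.0, 6.7]
finger_gap: 0.021
```

```bash
python3 - <<'E'
from h import *
s,p,r=st()
d=np.array([np.cos(np.radians(-4)),np.sin(np.radians(-4)),0])
plan((*(p-.17*d),None))
E
```

```text
at [0.5897 0.2117 0.0348] hd 86.0 gap 0.021 F [-0.4 -0.   6.7] t 4.47
shift -0.01 -17.0 -0.0 turn -0.0
```

Request:
arm_command(moves=[-1,0,-3,0,0,-1,0,-7,0,0,-1,0,-11,0,0,-1,0,-14.5,0,0,-1,0,-16,0,0])

```text
clock: 5.1
eef_pos: [0.4292, 0.2218, 0.0348]
tool_rot: [0.002, 0.732, 0.682, 0.0]
wrist_force: [2.0, -8.9, 5.9]
finger_gap: 0.0206
```

Request:
arm_command(moves=[-1,0,-0.5,0,0,-1,0,-1,0,0,-1,0,-1,0,0])

```text
clock: 5.48
eef_pos: [0.4281, 0.222, 0.035]
tool_rot: [0.007, 0.733, 0.681, 0.006]
wrist_force: [44.3, -7.2, -29.3]
finger_gap: 0.0206
```

Request:
arm_command(moves=[-1,0,0.9,0,0,-1,0,0.9,0,0,-1,0,0.9,0,0])

```text
clock: 5.85
eef_pos: [0.4297, 0.2218, 0.0348]
tool_rot: [0.002, 0.732, 0.681, 0.0]
wrist_force: [1.6, -8.3, 7.1]
finger_gap: 0.0207
```

Request:
arm_command(moves=[1,0,0,0,0,1,0,0,0,0,1,0,0,0,0,1,0,0,-6,0,1,0,0,-12,0])

```text
clock: 6.48
eef_pos: [0.4273, 0.2228, 0.1542]
tool_rot: [-0.0, 0.731, 0.682, -0.001]
wrist_force: [0.7, 0.6, 0.1]
finger_gap: 0.0853
```

```bash
python3 - <<'E'
from h import *
plan((.45,.0,.25,86))
im,m=look(['knob','notebook','brush_case'],name='w2')
look(['knob'],'side')
look(list(H),'scene',name='s2')
E
```

```text
at [0.4273 0.2228 0.1542] hd 86.0 gap 0.0853 F [0.7 0.6 0.1] t 6.47
shift -22.07 3.82 -9.58 turn -0.0
knob [(array([258.6, 189.9]), 0.79, array([0.4286, 0.2269, 0.06  ]))] [array([227.,  58., 512., 279.])]
notebook [(array([260.8, 190. ]), 0.74, array([0.4302, 0.2134, 0.012 ]))] []
brush_case [] [array([396., 368., 454., 384.])]
knob [(array([223.4, 244.5]), 0.91, array([0.4379, 0.2181, 0.06  ]))] [array([148., 199., 258., 287.])]
brush_case [(array([255.2, 250.6]), 0.9, array([ 0.636 , -0.0891,  0.015 ]))] [array([227., 223., 287., 281.])]
pencil_tin [] []
notebook [(array([165.9, 298. ]), 0.83, array([ 0.6194, -0.3369,  0.012 ]))] [array([141., 269., 187., 324.])]
card_box [] [array([351., 133., 374., 170.])]
round_tin [] [array([199., 200., 216., 219.])]
paperweight [(array([170. , 226.3]), 0.65, array([ 0.4275, -0.2144,  0.021 ]))] [array([160., 217., 178., 243.])]
```

```bash
python3 - <<'E'
from h import *
plan((.46,.0,.28,86),(.54,-.17,.3,86))
E
```

```text
at [0.4282 0.2229 0.1533] hd 86.0 gap 0.0856 F [ 0.6  0.9 -1.1] t 7.62
shift -22.01 4.74 -12.67 turn -0.0
shift -16.4 9.17 -2.0 turn 0
```

Request:
arm_command(moves=[1,-22,4.7,-12.7,0,1,-22,4.7,-12.7,0,1,-22,4.7,-12.7,0,1,-22,4.7,-12.7,0,1,-22,4.7,-12.7,0])

```text
clock: 8.25
eef_pos: [0.4606, -0.0029, 0.2823]
tool_rot: [0.001, 0.733, 0.68, 0.001]
wrist_force: [-0.1, 0.5, -0.8]
finger_gap: 0.0851
```

Request:
arm_command(moves=[1,-16.4,9.2,-2,0,1,-16.4,9.2,-2,0,1,-16.4,9.2,-2,0,1,-16.4,9.2,-2,0,1,-16.4,9.2,-2,0])

```text
clock: 8.88
eef_pos: [0.5397, -0.169, 0.2996]
tool_rot: [-0.001, 0.731, 0.682, -0.0]
wrist_force: [-1.1, 0.8, 0.3]
finger_gap: 0.0855
```

```bash
python3 - <<'E'
from h import *
im,m=look(['brush_case','notebook','paperweight','round_tin','eraser','sharpener'],name='w3')
np.savez('m3.npz',**m)
E
```

```text
brush_case [(array([317.7, 103.2]), 0.79, array([ 0.6349, -0.0891,  0.015 ]))] [array([256.,  75., 380., 136.])]
notebook [(array([308.9, 252.6]), 0.84, array([ 0.6178, -0.3368,  0.012 ]))] [array([268., 230., 340., 272.])]
paperweight [(array([198. , 196.7]), 0.89, array([ 0.4399, -0.2199,  0.021 ]))] [array([177., 178., 212., 216.])]
round_tin [(array([177.3, 115.9]), 0.71, array([ 0.423 , -0.0929,  0.014 ]))] [array([154.,  95., 194., 134.])]
eraser [(array([229.4, 296. ]), 0.64, array([ 0.469 , -0.4237,  0.    ]))] [array([217., 294., 241., 308.])]
sharpener [] [array([267., 291., 281., 311.])]
```

View pics/w3.png

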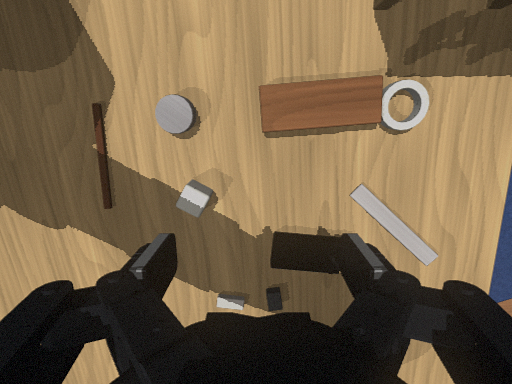

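Brush case top corners: about (260,86), (381,76), (383,125) and (263,131). Round tin is at (175,115), the cube at (196,197), and the notebook is partly hidden by a finger at (308,252).

```bash
python3 - <<'E'
from h import *
m=dict(np.load('m3.npz'))
P=lambda u,z:ray2z('wrist',u,z,m)
im=cv2.imread('pics/w3.png')
hsv=cv2.cvtColor(im,cv2.COLOR_BGR2HSV)
c=[P(u,.03) for u in((260,86),(381,76),(383,125),(263,131))]
print(np.mean(c,0),[np.linalg.norm(c[i]-c[i-1]).round(3) for i in range(4)],[np.degrees(np.arctan2(*(c[i]-c[j])[[1,0]])).round(1) for i,j in((1,0),(2,3),(0,3),(1,2))])
b=np.mean(c,0)
# above brush: long axis angle ~ a ; tool x along long axis
plan((b[0],b[1],.2,None))
big=cv2.resize(im[60:150,240:400],(800,450),interpolation=cv2.INTER_CUBIC)
cv2.imwrite('pics/c1.png',big)
E
```

```text
[ 0.63727083 -0.0923618   0.03      ] [np.float64(0.063), np.float64(0.17), np.float64(0.068), np.float64(0.176)] [np.float64(0.5), np.float64(-1.1), np.float64(90.3), np.float64(95.4)]
at [ 0.5398 -0.1699  0.3003] hd 86.0 gap 0.0856 F [0.8 0.2 0. ] t 9.53
shift 8.42 9.18 10.03 turn -0.0
```

Request:
arm_command(moves=[1,8.4,9.2,8,-10,1,8.4,9.2,8,-20,1,8.4,9.2,8,-30,1,8.4,9.2,8,-40,1,8.4,9.2,8,-50])

```text
clock: 10.15
eef_pos: [0.6376, -0.0922, 0.2197]
tool_rot: [-0.0, 0.372, 0.928, -0.0]
wrist_force: [-0.6, 0.0, 0.3]
finger_gap: 0.0856
```

Request:
arm_command(moves=[1,0,0,0,-10,1,0,0,0,-20,1,0,0,0,-30,1,0,0,0,-40,1,0,0,0,-44])

```text
clock: 10.78
eef_pos: [0.6375, -0.0926, 0.2202]
tool_rot: [-0.0, -0.002, 1.0, -0.0]
wrist_force: [0.1, 0.3, 0.4]
finger_gap: 0.0857
```

```bash
cat >> h.py <<'E'
def rect(im,m,z,box,thr):
    """min-area rect of a mask thr(hsv) in box, mapped to plane z"""
    x0,y0,x1,y1=box;hsv=cv2.cvtColor(im[y0:y1,x0:x1],cv2.COLOR_RGB2HSV)
    mk=cv2.morphologyEx(thr(hsv).astype(np.uint8),cv2.MORPH_OPEN,np.ones((5,5)))
    c=max(cv2.findContours(mk,0,2)[0],key=cv2.contourArea).reshape(-1,2)
    w=np.array([ray2z('wrist',(u+x0,v+y0),z,m)[:2] for u,v in c])
    (cx,cy),(a,b),g=cv2.minAreaRect((w*1000).astype(np.float32))
    if a<b:g-=90
    else: a,b=b,a
    print('rect centre',round(cx/1000,4),round(cy/1000,4),'size',round(b),round(a),'long axis deg',round(g%180,1));return c+[x0,y0]
E
python3 - <<'E'
from h import *
im,m=look(['brush_case'],name='w4'); np.savez('m4.npz',**m)
rect(im,m,.03,(0,0,512,384),lambda h:(h[...,0]<14)&(h[...,1]>120)&(h[...,2]>60))
plan((.637,-.092,.16,None))
E
```

```text
brush_case [(array([257.2, 168. ]), 0.57, array([ 0.6363, -0.0918,  0.015 ]))] [array([228.,  94., 286., 238.])]
rect centre 0.6363 -0.0911 size 172 64 long axis deg 0.8
at [ 0.6375 -0.0926  0.2202] hd 179.9 gap 0.0855 F [-0.  -0.4  0.1] t 10.93
shift 0.05 0.06 6.02 turn -0.0
```

View pics/w4.png

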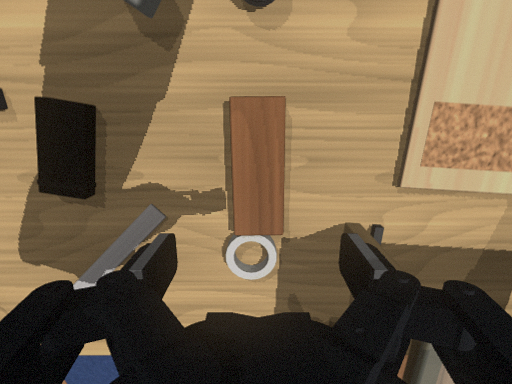

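Request:
arm_command(moves=[1,0.1,-0.1,5,-0.8,1,0.1,-0.1,10,-0.8,1,0.1,-0.1,15,-0.8,1,0.1,-0.1,19,-0.8,1,0.1,-0.1,21.4,-0.8], force=60)

```text
clock: 11.55
eef_pos: [0.6351, -0.0931, 0.0035]
tool_rot: [-0.001, -0.006, 1.0, 0.0]
wrist_force: [0.2, 0.0, 0.8]
finger_gap: 0.0855
```

Request:
arm_command(moves=[1,0,0,0,0,-1,0,0,0,0,-1,0,0,0,0,-1,0,0,0,0])

```text
clock: 12.05
eef_pos: [0.6378, -0.094, 0.0086]
tool_rot: [0.001, -0.007, 1.0, -0.001]
wrist_force: [-1.7, -0.1, 7.6]
finger_gap: 0.0646
```

```bash
python3 - <<'E'
from h import *
m=dict(np.load('m4.npz'))
# notebook from w4, top face z .024
c=[ray2z('wrist',u,.024,m) for u in((36,97),(96,107),(95,198),(40,190))]
print(np.mean(c,0),[np.degrees(np.arctan2(*(c[i]-c[j])[[1,0]])).round(1) for i,j in((0,3),(1,2))])
print('pad edge',[ray2z('wrist',u,.014,m).round(3) for u in((432,102),(423,165),(437,0),(394,186))])
plan((.6365,-.092,.12,None),(.6,.0,.12,130),(.5986,.2107,.12,86),(.5986,.2107,.052,86))
E
```

```text
[ 0.61335049 -0.32729277  0.024     ] [np.float64(170.5), np.float64(170.6)]
pad edge [array([0.554, 0.12 , 0.014]), array([0.631, 0.122, 0.014]), array([0.446, 0.107, 0.014]), array([0.66 , 0.089, 0.014])]
at [ 0.6378 -0.094   0.0086] hd -179.2 gap 0.0646 F [-1.7 -0.1  7.6] t 12.05
shift 0.13 0.2 -11.14 turn -0.0
shift 3.53 9.25 -0.0 turn 50.8
shift 16.23 13.44 -0.0 turn 44
shift 0.0 0.0 6.8 turn 0
```

Request:
arm_command(moves=[-1,0,0,-4,0,-1,0,0,-9,0,-1,0,0,-11.4,0,-1,1.8,4.7,-11.4,10,-1,3.6,9.4,-11.4,20])

```text
clock: 12.68
eef_pos: [0.5992, 0.0005, 0.1212]
tool_rot: [0.001, 0.171, 0.985, -0.0]
wrist_force: [0.5, 0.9, -2.7]
finger_gap: 0.0646
```

```bash
python3 - <<'E'
from h import *
plan((.598,.17,.12,111),(.5985,.2125,.12,86),(.5985,.2125,.03,86))
E
```

```text
at [5.992e-01 5.000e-04 1.212e-01] hd 160.4 gap 0.0646 F [ 0.5  0.9 -2.7] t 12.68
shift 5.81 15.92 0.12 turn 49.4
shift 3.95 1.57 -0.0 turn 25
shift 0.0 0.0 9.0 turn 0
```

Request:
arm_command(moves=[-1,1.2,3.2,0,10,-1,2.4,6.4,0,20,-1,3.6,9.6,0,30,-1,4.8,12.8,0,40,-1,5.8,15.9,0,49.4])

```text
clock: 13.3
eef_pos: [0.5969, 0.1703, 0.1208]
tool_rot: [0.0, 0.566, 0.824, 0.0]
wrist_force: [0.3, -1.3, -2.5]
finger_gap: 0.0647
```

Request:
arm_command(moves=[-1,2,0.8,0,10,-1,4,1.6,0,20,-1,4,1.6,0,25,-1,4,1.6,4,25,-1,4,1.6,7,25])

```text
clock: 13.92
eef_pos: [0.5971, 0.2123, 0.0495]
tool_rot: [0.0, 0.729, 0.684, 0.0]
wrist_force: [0.2, 1.0, -3.4]
finger_gap: 0.0644
```

```bash
python3 - <<'E'
from h import *
plan((.5985,.2125,.024,86))
E
```

```text
at [0.5971 0.2123 0.0495] hd 86.4 gap 0.0644 F [ 0.2  1.  -3.4] t 13.93
shift 0.03 0.14 2.55 turn 0.4
```

Request:
arm_command(moves=[-1,0,0.1,1.5,0.3,-1,0,0.1,2.3,0.3,-1,0,0.1,2.6,0.3,-1,0,0.1,2.6,0.3])

```text
clock: 14.42
eef_pos: [0.5988, 0.2122, 0.0252]
tool_rot: [0.0, 0.731, 0.682, 0.0]
wrist_force: [0.0, 0.3, -3.0]
finger_gap: 0.0641
```

Request:
arm_command(moves=[0.2,0,0,0,0,1,0,0,0,0,1,0,0,-0.5,0,1,0,0,-3,0,1,0,0,-8,0])

```text
clock: 15.05
eef_pos: [0.5968, 0.2119, 0.1036]
tool_rot: [-0.001, 0.731, 0.682, -0.001]
wrist_force: [0.9, -0.3, -0.5]
finger_gap: 0.0855
```

Request:
arm_command(moves=[1,0,0,-6,0,1,0,0,-8,0,1,0,0,-8,0])

```text
clock: 15.42
eef_pos: [0.5993, 0.2123, 0.1864]
tool_rot: [0.001, 0.731, 0.682, 0.001]
wrist_force: [-0.0, 0.4, -0.7]
finger_gap: 0.0857
```

```bash
python3 - <<'E'
from h import *
im,m=look(['brush_case','knob'],zs={'brush_case':.029},name='w5')
rect(im,m,.044,(250,20,512,260),lambda h:(h[...,0]<14)&(h[...,1]>120)&(h[...,2]>60))
plan((.6135,-.327,.22,170.5))
E
```

```text
brush_case [(array([254.7, 174.7]), 0.74, array([0.5972, 0.2171, 0.029 ]))] [array([223.,  92., 289., 255.])]
knob [] [array([ 72.,  68., 323., 264.])]
rect centre 0.6119 0.2244 size 153 39 long axis deg 86.4
at [0.5972 0.212  0.1822] hd 86.1 gap 0.0853 F [-0.1  0.3 -0.4] t 15.68
shift -53.66 5.31 -3.78 turn -84.4
```

View pics/w5.png

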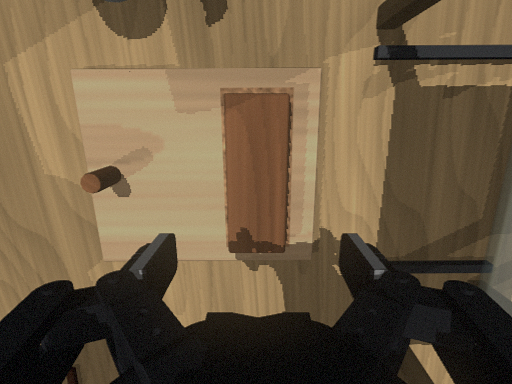

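Case sits centred on the cork: cork shows evenly all round the case at (257,172). Next comes the notebook.

Request:
arm_command(moves=[1,-6,0.5,-3.8,-10,1,-12,1,-3.8,-20,1,-18,1.5,-3.8,-30,1,-24,2,-3.8,-40,1,-29,2.6,-3.8,-50])

```text
clock: 16.3
eef_pos: [0.6035, -0.0809, 0.2211]
tool_rot: [-0.001, 0.371, 0.928, -0.0]
wrist_force: [0.7, 0.0, 0.2]
finger_gap: 0.0855
```

```bash
python3 - <<'E'
from h import *
plan((.6135,-.325,.22,170.5))
E
```

```text
at [ 0.6035 -0.0809  0.2211] hd 136.4 gap 0.0855 F [0.7 0.  0.2] t 16.3
shift -17.56 -16.99 0.11 turn -34.1
```

Request:
arm_command(moves=[1,-4.4,-4.2,0,-9,1,-8.8,-8.5,0,-18,1,-13.2,-12.7,0,-27,1,-17.6,-17,0,-34,1,-17.6,-17,0,-34])

```text
clock: 16.92
eef_pos: [0.6115, -0.3276, 0.219]
tool_rot: [-0.002, 0.088, 0.996, 0.001]
wrist_force: [0.3, 0.7, -0.3]
finger_gap: 0.0853
```

```bash
python3 - <<'E'
from h import *
im,m=look(['notebook','brush_case'],name='w6')
np.savez('m6.npz',**m)
rect(im,m,.024,(180,60,330,300),lambda h:(h[...,2]<45))
plan((.6135,-.325,.22,170.5))
E
```

```text
notebook [(array([249. , 170.1]), 0.92, array([ 0.6109, -0.3372,  0.012 ]))] [array([225., 122., 276., 215.])]
brush_case [] []
rect centre 0.6117 -0.337 size 6 5 long axis deg 169.6
at [ 0.6133 -0.322   0.2223] hd 170.1 gap 0.0853 F [ 0.4 -0.5  0.5] t 17.18
shift -0.07 -0.3 0.23 turn -0.4
```

View pics/w6.png

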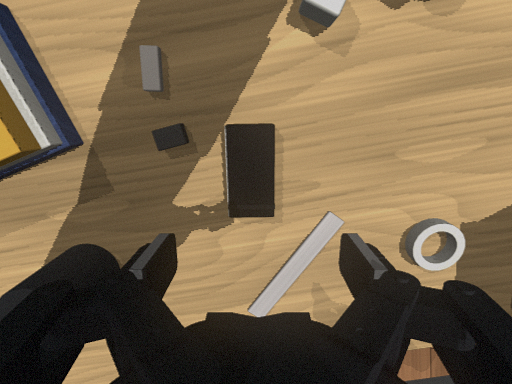

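The notebook's top face spans (228,124)–(275,216), upright in the view. The sharpener (170,137), eraser (150,68) and ruler all stay clear of the fingers.

```bash
python3 - <<'E'
from h import *
m=dict(np.load('m6.npz'))
c=[ray2z('wrist',u,.024,m) for u in((228,124),(275,124),(275,216),(229,217))]
n=np.mean(c,0);print(n,[np.degrees(np.arctan2(*(c[i]-c[j])[[1,0]])).round(1) for i,j in((0,3),(1,2))],[np.linalg.norm(c[i]-c[i-1]).round(3) for i in range(4)])
plan((n[0],n[1],.003,169.8))
E
```

```text
[ 0.61212891 -0.33350303  0.024     ] [np.float64(169.0), np.float64(170.9)] [np.float64(0.119), np.float64(0.057), np.float64(0.118), np.float64(0.061)]
at [ 0.6133 -0.322   0.2223] hd 170.1 gap 0.0853 F [ 0.4 -0.5  0.5] t 17.18
shift -0.08 -1.16 21.93 turn 0.3
```

Request:
arm_command(moves=[1,0,-0.8,5,0,1,0,-0.8,10,0,1,0,-0.8,15,0,1,0,-0.8,19,0,1,0,-0.8,21.5,0])

```text
clock: 17.8
eef_pos: [0.6111, -0.329, 0.0051]
tool_rot: [-0.001, 0.086, 0.996, 0.001]
wrist_force: [0.1, 0.4, 0.1]
finger_gap: 0.0851
```

Request:
arm_command(moves=[1,0,0,0,0,-1,0,0,0,0,-1,0,0,0,0,-1,0,0,0,0,-1,0,0,0,0])

```text
clock: 18.42
eef_pos: [0.6133, -0.3323, 0.0104]
tool_rot: [0.002, 0.086, 0.996, -0.001]
wrist_force: [-1.3, 0.4, 7.9]
finger_gap: 0.0584
```

Request:
arm_command(moves=[-1,0,0,-4,0,-1,0,0,-8,0,-1,0,0,-11.6,0,-1,0,0,-11.6,0])

```text
clock: 18.92
eef_pos: [0.6138, -0.3328, 0.1286]
tool_rot: [0.003, 0.086, 0.996, -0.002]
wrist_force: [0.3, -1.4, -1.9]
finger_gap: 0.0579
```

```bash
python3 - <<'E'
from h import *
plan((.605,-.06,.12,130),(.5985,.2125,.12,86),(.5985,.2125,.053,86))
E
```

```text
at [ 0.6138 -0.3328  0.1286] hd 170.1 gap 0.0579 F [ 0.3 -1.4 -1.9] t 18.93
shift 5.56 26.72 0.86 turn 40.1
shift 21.29 17.02 -0.0 turn 44
shift 0.0 0.0 6.7 turn 0
```

Request:
arm_command(moves=[-1,1.1,5.3,0,8,-1,2.2,10.6,0,16,-1,3.3,16,0,24,-1,4.4,21.4,0,32,-1,5.5,26.7,0,40])

```text
clock: 19.55
eef_pos: [0.603, -0.057, 0.1227]
tool_rot: [-0.0, 0.424, 0.906, 0.0]
wrist_force: [0.5, 0.8, -1.4]
finger_gap: 0.0579
```

```bash
python3 - <<'E'
from h import *
plan((.5985,.2125,.12,86))
E
```

```text
at [ 0.603  -0.057   0.1227] hd 129.8 gap 0.0579 F [ 0.5  0.8 -1.4] t 19.55
shift 20.99 16.9 0.27 turn 43.8
```

Request:
arm_command(moves=[-1,4.2,3.4,0,9,-1,8.4,6.8,0,18,-1,12.6,10.2,0,27,-1,16.8,13.6,0,36,-1,21,17,0,43.8])

```text
clock: 20.18
eef_pos: [0.5979, 0.2131, 0.1228]
tool_rot: [-0.0, 0.731, 0.682, -0.0]
wrist_force: [1.0, 0.7, -0.9]
finger_gap: 0.0579
```

Request:
arm_command(moves=[-1,0,0,3,0,-1,0,0,5,0,-1,0,0,5,0])

```text
clock: 20.55
eef_pos: [0.5968, 0.2105, 0.0708]
tool_rot: [-0.001, 0.73, 0.684, -0.002]
wrist_force: [-0.9, 0.0, -1.4]
finger_gap: 0.058
```

```bash
python3 - <<'E'
from h import *
save('side','side7')
plan((.5985,.2125,.055,86))
E
python3 -c "
import cv2
a=cv2.imread('pics/side7.png')[130:330,100:350];cv2.imwrite('pics/d.png',cv2.resize(a,(750,600),interpolation=cv2.INTER_CUBIC))"
```

```text
at [0.5979 0.2105 0.0725] hd 86.2 gap 0.0584 F [ 0.9 -0.1 -0.3] t 20.6
shift 0.2 0.05 1.75 turn 0.2
```

View pics/d.png

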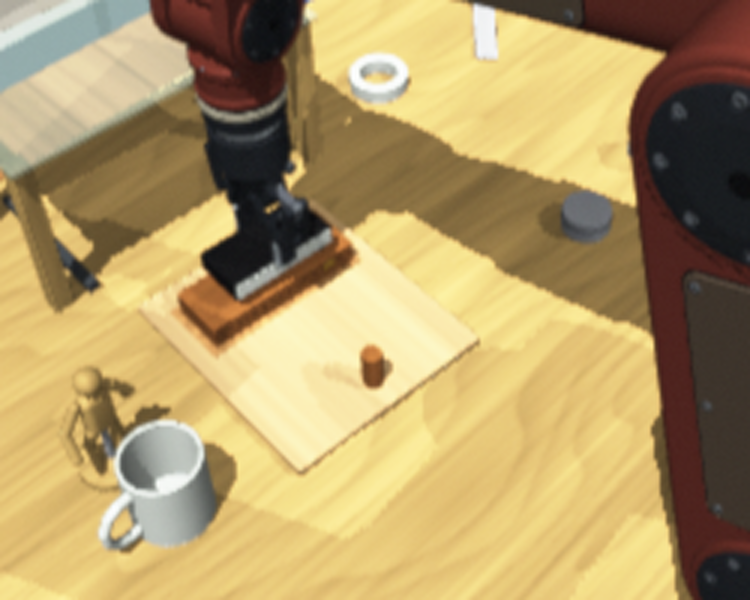

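The notebook hangs level over the case (crop about (265,255)) and is aligned with it. Lowering it now.

Request:
arm_command(moves=[-1,0.1,0,1,0.2,-1,0.1,0,1.5,0.2,-1,0.1,0,1.7,0.2,-1,0.1,0,1.7,0.2])

```text
clock: 21.1
eef_pos: [0.5985, 0.2122, 0.0563]
tool_rot: [0.0, 0.731, 0.682, -0.0]
wrist_force: [-0.5, 0.1, -2.0]
finger_gap: 0.0581
```

Request:
arm_command(moves=[-1,0,0,0.2,0,-1,0,0,0.2,0,-1,0,0,0.2,0])

```text
clock: 21.48
eef_pos: [0.5987, 0.2123, 0.0544]
tool_rot: [0.0, 0.731, 0.682, 0.0]
wrist_force: [0.5, 0.8, 0.5]
finger_gap: 0.058
```

Request:
arm_command(moves=[0.2,0,0,0,0,1,0,0,0,0,1,0,0,-0.5,0,1,0,0,-3,0,1,0,0,-8,0])

```text
clock: 22.1
eef_pos: [0.597, 0.212, 0.1332]
tool_rot: [-0.001, 0.731, 0.682, -0.002]
wrist_force: [0.2, 0.5, 0.9]
finger_gap: 0.0855
```

Request:
arm_command(moves=[1,0,0,-5,0,1,0,0,-7,0,1,0,0,-7,0])

```text
clock: 22.48
eef_pos: [0.5994, 0.2124, 0.2058]
tool_rot: [0.001, 0.731, 0.682, 0.001]
wrist_force: [-1.2, 0.0, -0.4]
finger_gap: 0.0852
```

```bash
python3 - <<'E'
from h import *
im,m=look(['brush_case','notebook'],zs={'brush_case':.029,'notebook':.056},name='w8')
rect(im,m,.068,(150,20,400,260),lambda h:(h[...,2]<50))
plan((.52,.03,.22,86),(.424,-.093,.22,86))
E
```

```text
brush_case [] [array([223.,  95., 289., 248.])]
notebook [(array([253.2, 177.3]), 0.77, array([0.5955, 0.2159, 0.056 ]))] []
rect centre 0.6033 0.2142 size 117 51 long axis deg 86.1
at [0.5976 0.2122 0.2021] hd 86.1 gap 0.0854 F [-1.3 -0.2 -0. ] t 22.73
shift -18.7 -6.5 -1.79 turn 0.1
shift -12.94 -8.72 -0.0 turn 0
```

Request:
arm_command(moves=[1,-6.2,-2.2,-1.8,0,1,-12.4,-4.4,-1.8,0,1,-18.7,-6.5,-1.8,0,1,-25,-11,-1.8,0,1,-29,-13.8,-1.8,0])

```text
clock: 23.35
eef_pos: [0.4477, -0.0582, 0.2211]
tool_rot: [-0.0, 0.731, 0.683, -0.0]
wrist_force: [-0.6, -0.4, 0.1]
finger_gap: 0.0853
```

Request:
arm_command(moves=[1,-2.6,-1.4,0,0,1,-2.6,-1.4,0,0])

```text
clock: 23.6
eef_pos: [0.4325, -0.0833, 0.2215]
tool_rot: [-0.0, 0.732, 0.681, -0.0]
wrist_force: [0.4, -0.6, 0.3]
finger_gap: 0.0854
```

```bash
python3 - <<'E'
from h import *
s,p,r=st();im,m=look(['round_tin','paperweight'],name='w9')
np.savez('m9.npz',**m)
g=cv2.cvtColor(im,cv2.COLOR_RGB2GRAY)
h=cv2.HoughCircles(cv2.medianBlur(g,3),cv2.HOUGH_GRADIENT,1,30,param1=80,param2=15,minRadius=15,maxRadius=40)
for x in h[0][:5]: print(x.round(1),ray2z('wrist',x[:2],.028,m).round(4))
plan((.423,-.093,.2,None))
E
```

```text
round_tin [(array([250.4, 177.1]), 0.67, array([ 0.4225, -0.0921,  0.014 ]))] [array([230., 154., 271., 200.])]
paperweight [(array([265.7, 264.3]), 0.57, array([ 0.4347, -0.2176,  0.021 ]))] [array([247., 244., 287., 287.])]
[249.5 177.5  24.1] [ 0.422  -0.0895  0.028 ]
[507.5 170.5  33. ] [ 0.7448 -0.103   0.028 ]
[362.5 263.5  21.3] [ 0.568  -0.2215  0.028 ]
[268.5 267.5  21.1] [ 0.4383 -0.2186  0.028 ]
[408.5 105.5  34.9] [ 0.6152 -0.0161  0.028 ]
at [ 0.4339 -0.0812  0.2219] hd 86.2 gap 0.0854 F [0.6 0.1 0.4] t 23.85
shift -1.25 -1.0 2.19 turn -0.0
```

View pics/w9.png

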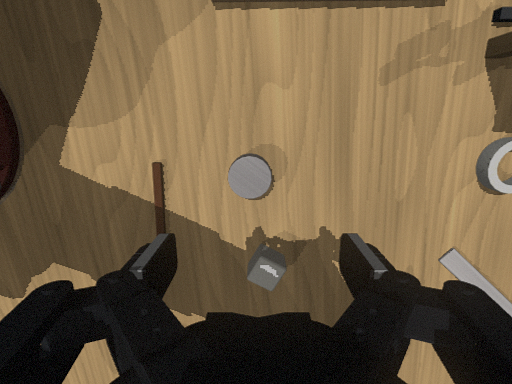

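Request:
arm_command(moves=[1,-0.95,-1.1,5,0,1,-0.95,-1.1,10,0,1,-0.95,-1.1,15,0,1,-0.95,-1.1,19,0,1,-0.95,-1.1,21.6,0], force=50)

```text
clock: 24.48
eef_pos: [0.4212, -0.0893, 0.004]
tool_rot: [-0.001, 0.73, 0.683, -0.0]
wrist_force: [0.1, 0.5, 0.1]
finger_gap: 0.0856
```

Request:
arm_command(moves=[1,0,0,0,0,-1,0,0,0,0,-1,0,0,0,0,-1,0,0,0,0,-1,0,0,0,0])

```text
clock: 25.1
eef_pos: [0.4232, -0.0912, 0.0083]
tool_rot: [0.001, 0.731, 0.683, 0.0]
wrist_force: [-1.1, 2.2, 7.4]
finger_gap: 0.0542
```

Request:
arm_command(moves=[-1,0,0,-4,0,-1,0,0,-9,0,-1,0,0,-14.5,0,-1,0,0,-14.5,0])

```text
clock: 25.6
eef_pos: [0.4245, -0.0921, 0.1568]
tool_rot: [0.004, 0.731, 0.682, 0.001]
wrist_force: [0.3, 0.3, -1.8]
finger_gap: 0.0539
```

```bash
python3 - <<'E'
from h import *
plan((.54,.08,.15,86),(.5985,.2125,.15,86))
E
```

```text
at [ 0.4245 -0.0921  0.1568] hd 86.1 gap 0.0539 F [ 0.3  0.3 -1.8] t 25.6
shift 17.96 10.34 0.68 turn 0.1
shift 13.63 4.91 -0.0 turn 0
```

Request:
arm_command(moves=[-1,4.5,2.6,0,0,-1,9,5.2,0,0,-1,13.5,7.8,0,0,-1,18,10.3,0,0,-1,22,11.8,0,0])

```text
clock: 26.22
eef_pos: [0.5554, 0.1225, 0.1506]
tool_rot: [-0.0, 0.731, 0.683, -0.0]
wrist_force: [0.4, -0.5, -1.1]
finger_gap: 0.0544
```

Request:
arm_command(moves=[-1,4.8,1.7,0,0,-1,9.6,3.5,0,0,-1,9.6,3.5,0,0,-1,9.6,3.5,3,0,-1,9.6,3.5,5,0])

```text
clock: 26.85
eef_pos: [0.5955, 0.2135, 0.0996]
tool_rot: [-0.0, 0.731, 0.682, -0.001]
wrist_force: [-0.8, 0.1, -2.4]
finger_gap: 0.0543
```

```bash
python3 - <<'E'
from h import *
plan((.5985,.2125,.079,86))
save('side','sx')
plan((.5985,.2125,.079,86))
E
```

```text
at [0.5955 0.2135 0.0996] hd 86.1 gap 0.0543 F [-0.8  0.1 -2.4] t 26.85
shift -0.07 0.31 2.06 turn 0.1
at [0.5941 0.2132 0.0967] hd 86.0 gap 0.0545 F [-1.6 -0.2 -3.6] t 26.9
shift -0.04 0.44 1.77 turn 0.0
```

Request:
arm_command(moves=[-1,0,0.3,0.8,0,-1,0,0.3,1.5,0,-1,0,0.3,1.9,0,-1,0,0.3,1.9,0])

```text
clock: 27.4
eef_pos: [0.5992, 0.2138, 0.0823]
tool_rot: [0.0, 0.731, 0.682, -0.0]
wrist_force: [0.2, 0.1, -1.6]
finger_gap: 0.0542
```

Request:
arm_command(moves=[-1,-0.1,0,0.3,0,-1,-0.1,0,0.5,0,-1,-0.1,0,0.5,0])

```text
clock: 27.78
eef_pos: [0.599, 0.2128, 0.0771]
tool_rot: [-0.0, 0.731, 0.682, -0.0]
wrist_force: [0.4, 0.4, -1.9]
finger_gap: 0.0546
```

Request:
arm_command(moves=[-1,0,0,0.15,0,-1,0,0,0.15,0,0.2,0,0,0.15,0,1,0,0,0.15,0,1,0,0,0,0])

```text
clock: 28.4
eef_pos: [0.5989, 0.2128, 0.0769]
tool_rot: [-0.0, 0.731, 0.682, -0.0]
wrist_force: [-0.4, -0.0, 0.0]
finger_gap: 0.0855
```

Request:
arm_command(moves=[1,0,0,-3,0,1,0,0,-8,0,1,0,0,-13,0,1,0,0,-14,0,1,0,0,-14,0])

```text
clock: 29.02
eef_pos: [0.5995, 0.2129, 0.2176]
tool_rot: [0.0, 0.731, 0.682, 0.0]
wrist_force: [-0.1, -0.1, -0.8]
finger_gap: 0.0855
```

```bash
python3 - <<'E'
from h import *
im,m=look(['round_tin','notebook','brush_case','knob'],zs={'round_tin':.082,'notebook':.056,'brush_case':.029},name='w10')
plan((.52,.0,.22,86),(.435,-.218,.22,86))
E
```

```text
round_tin [(array([258.1, 182.1]), 0.85, array([0.6005, 0.2141, 0.082 ]))] [array([230., 152., 285., 210.])]
notebook [] [array([227., 121., 286., 226.])]
brush_case [] [array([226.,  96., 287., 246.])]
knob [(array([106.8, 176.8]), 0.7, array([0.4309, 0.2263, 0.06  ]))] [array([ 86.,  71., 318., 251.])]
at [0.5989 0.2128 0.2167] hd 86.1 gap 0.0853 F [-0.9 -0.6  0. ] t 29.48
shift -21.77 -6.42 -0.33 turn 0.1
shift -22.34 -6.96 -0.0 turn 0
```

View pics/w10.png

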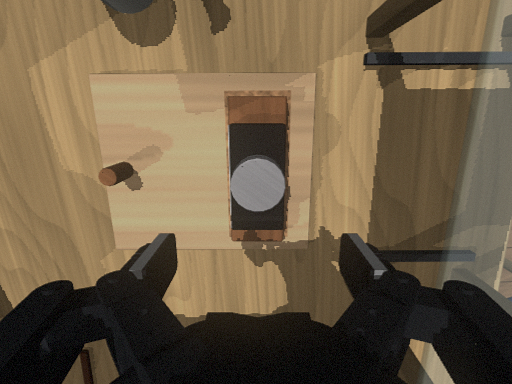

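The tin sits centred at (258,183) on the notebook and case. Now the cube.

Request:
arm_command(moves=[1,-5.5,-1.6,0,0,1,-11,-3.2,0,0,1,-16.5,-4.8,0,0,1,-22,-6.5,0,0,1,-27,-8,0,0])

```text
clock: 30.1
eef_pos: [0.5, -0.0526, 0.2173]
tool_rot: [0.0, 0.731, 0.682, 0.0]
wrist_force: [0.9, -0.2, 0.4]
finger_gap: 0.0854
```

Request:
arm_command(moves=[1,-6,-1.8,0,0,1,-12,-3.6,0,0,1,-17,-5.4,0,0,1,-17,-5.4,2,0,1,-17,-5.4,4,0])

```text
clock: 30.72
eef_pos: [0.4352, -0.2175, 0.1766]
tool_rot: [0.0, 0.731, 0.682, 0.0]
wrist_force: [0.3, 0.3, 0.3]
finger_gap: 0.0855
```

```bash
python3 - <<'E'
from h import *
im,m=look(['paperweight'],name='w11');np.savez('m11.npz',**m)
plan((.436,-.218,.18,None))
cv2.imwrite('pics/e.png',cv2.resize(im[90:270,160:360,::-1],(600,540),interpolation=cv2.INTER_CUBIC))
E
```

```text
paperweight [(array([256.3, 183.8]), 0.89, array([ 0.4337, -0.2231,  0.021 ]))] [array([231., 154., 282., 208.])]
at [ 0.4349 -0.2158  0.1761] hd 86.1 gap 0.0854 F [ 0.6 -0.  -0. ] t 30.88
shift -0.21 0.12 -0.39 turn -0.0
```

View pics/e.png

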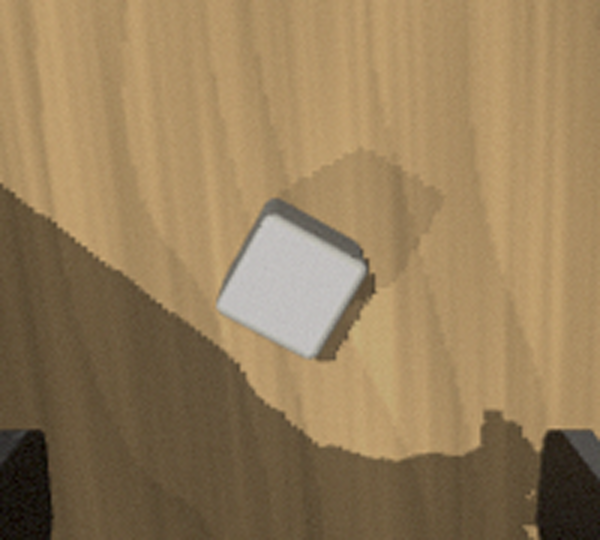

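The cube's top-face corners in the crop are (268,213), (366,265), (315,358) and (217,306). It is rotated about 28° in the view, with nothing beside it.

```bash
python3 - <<'E'
from h import *
m=dict(np.load('m11.npz'))
c=[ray2z('wrist',(160+u/3-.33,90+v/3-.33),.042,m) for u,v in((268,213),(366,265),(315,358),(217,306))]
n=np.mean(c,0);A=[np.degrees(np.arctan2(*(c[i]-c[j])[[1,0]])).round(1) for i,j in((1,0),(2,3),(0,3),(1,2))]
print(n,A,[np.linalg.norm(c[i]-c[i-1]).round(3) for i in range(4)])
h=np.mean([A[0]+90,A[1]+90,A[2],A[3]])
plan((n[0],n[1],.18,h),(n[0],n[1],.008,h))
E
```

```text
[ 0.43458543 -0.21930377  0.042     ] [np.float64(-32.1), np.float64(-33.1), np.float64(57.2), np.float64(59.0)] [np.float64(0.038), np.float64(0.038), np.float64(0.038), np.float64(0.04)]
at [ 0.4349 -0.2158  0.1761] hd 86.1 gap 0.0854 F [ 0.6 -0.  -0. ] t 30.88
shift -0.35 -0.01 -0.39 turn 28.4
shift 0.0 0.0 17.2 turn -0.0
```

Request:
arm_command(moves=[1,-0.3,0,0,10,1,-0.3,0,3,20,1,-0.3,0,8,28.4,1,-0.3,0,13,28.4,1,-0.3,0,16.7,28.4], force=25)

```text
clock: 31.5
eef_pos: [0.4353, -0.219, 0.009]
tool_rot: [-0.0, 0.876, 0.483, -0.0]
wrist_force: [0.1, -0.4, 0.1]
finger_gap: 0.0853
```

Request:
arm_command(moves=[1,0,0,0,0,-1,0,0,0,0,-1,0,0,0,0,-1,0,0,0,0,-1,0,0,0,0], force=25)

```text
clock: 32.12
eef_pos: [0.4363, -0.2208, 0.0123]
tool_rot: [0.001, 0.876, 0.482, 0.001]
wrist_force: [-0.7, 1.8, 5.7]
finger_gap: 0.0416
```

```bash
python3 - <<'E'
from h import *
plan((.435,-.22,.17,57.7))
E
```

```text
at [ 0.4363 -0.2208  0.0123] hd 57.7 gap 0.0416 F [-0.7  1.8  5.7] t 32.12
shift 0.0 -0.15 -15.77 turn -0.0
```

Request:
arm_command(moves=[-1,0,0,-3,0,-1,0,0,-7,0,-1,0,0,-12,0,-1,0,0,-16.2,0,-1,0,0,-16.2,0])

```text
clock: 32.75
eef_pos: [0.4369, -0.2215, 0.1769]
tool_rot: [0.003, 0.876, 0.482, 0.001]
wrist_force: [0.5, 0.1, -2.0]
finger_gap: 0.0414
```

```bash
python3 - <<'E'
from h import *
plan((.51,.0,.17,86),(.5985,.2125,.17,86))
E
```

```text
at [ 0.4369 -0.2215  0.1769] hd 57.7 gap 0.0414 F [ 0.5  0.1 -2. ] t 32.75
shift 22.63 -5.66 0.69 turn -28.3
shift 21.82 7.35 -0.0 turn 0
```

Request:
arm_command(moves=[-1,4.5,-1.1,0,-6,-1,9,-2.2,0,-12,-1,13.5,-3.4,0,-18,-1,18,-4.5,0,-24,-1,22.6,-5.6,0,-28.3])

```text
clock: 33.38
eef_pos: [0.5088, 0.0025, 0.1718]
tool_rot: [-0.0, 0.731, 0.683, -0.0]
wrist_force: [0.5, -0.6, -0.9]
finger_gap: 0.0415
```

Request:
arm_command(moves=[-1,4.8,1.6,0,0,-1,9.6,3.2,0,0,-1,14.4,4.8,0,0,-1,18.5,6.2,0,0,-1,20.5,7,0,0])

```text
clock: 34.0
eef_pos: [0.5928, 0.2027, 0.1712]
tool_rot: [-0.0, 0.731, 0.682, -0.0]
wrist_force: [-0.2, -0.5, -1.9]
finger_gap: 0.0419
```

```bash
python3 - <<'E'
from h import *
plan((.5995,.213,.13,86))
look(['round_tin','paperweight','knob'],'side',zs={'round_tin':.082,'paperweight':.18},name='side12')
plan((.5995,.213,.13,86))
E
```

```text
at [0.5928 0.2027 0.1712] hd 86.1 gap 0.0419 F [-0.2 -0.5 -1.9] t 34.0
shift 1.07 0.6 4.12 turn 0.1
round_tin [(array([187.2, 207.2]), 0.69, array([0.6082, 0.2053, 0.082 ]))] [array([175., 199., 200., 219.])]
paperweight [(array([187.3, 184.6]), 0.5, array([0.5978, 0.2004, 0.18  ]))] [array([178., 179., 191., 198.])]
knob [(array([222.5, 245.2]), 0.62, array([0.4379, 0.2216, 0.06  ]))] [array([148., 198., 259., 288.])]
at [0.5926 0.1997 0.1722] hd 85.9 gap 0.042 F [ 0.1  0.2 -1.4] t 34.35
shift 1.37 0.59 4.22 turn -0.1
```

Request:
arm_command(moves=[-1,1.1,0.6,1,0,-1,1.1,0.6,3,0,-1,1.1,0.6,4.5,0,-1,1.1,0.6,5.5,0,-1,1.1,0.6,5.5,0])

```text
clock: 34.98
eef_pos: [0.5989, 0.2109, 0.116]
tool_rot: [-0.001, 0.732, 0.682, -0.001]
wrist_force: [0.2, 0.1, -0.2]
finger_gap: 0.0415
```

Request:
arm_command(moves=[-1,0,0,0,0])

```text
clock: 35.1
eef_pos: [0.6, 0.2111, 0.1179]
tool_rot: [0.0, 0.732, 0.682, 0.0]
wrist_force: [-0.8, 0.1, -0.2]
finger_gap: 0.0416
```

Request:
arm_command(moves=[-1,0.1,0,0.3,0,-1,0.1,0,0.6,0,-1,0.1,0,0.8,0,-1,0.1,0,0.8,0])

```text
clock: 35.6
eef_pos: [0.5996, 0.2121, 0.109]
tool_rot: [-0.0, 0.732, 0.682, -0.0]
wrist_force: [0.6, -0.4, -0.6]
finger_gap: 0.0415
```

Request:
arm_command(moves=[-1,0,0,0.1,0,-1,0,0,0.1,0,0,0,0,0.1,0,1,0,0,0.1,0,1,0,0,0,0])

```text
clock: 36.22
eef_pos: [0.5997, 0.2121, 0.1093]
tool_rot: [0.0, 0.731, 0.682, -0.0]
wrist_force: [-0.2, 0.3, 0.1]
finger_gap: 0.077
```

Request:
arm_command(moves=[1,0,0,-2,0,1,0,0,-6,0,1,0,0,-11,0,1,0,0,-13,0,1,0,0,-13,0])

```text
clock: 36.85
eef_pos: [0.6009, 0.2123, 0.2426]
tool_rot: [0.001, 0.731, 0.682, 0.002]
wrist_force: [0.1, 0.2, -0.8]
finger_gap: 0.0856
```

```bash
python3 - <<'E'
from h import *
im,m=look(['paperweight','round_tin','knob'],zs={'round_tin':.082,'paperweight':.117},name='w13')
s=save('side','side13')
a=im[:,:,::-1][50:290,60:360];b=s[:,:,::-1][130:290,130:270]
cv2.imwrite('pics/f.png',np.hstack([cv2.resize(a,(400,320)),cv2.resize(b,(280,320),interpolation=cv2.INTER_CUBIC)]))
plan((.46,.221,.24,86),(.40,.224,.24,86))
E
```

```text
paperweight [(array([258.2, 184.2]), 0.64, array([0.6025, 0.2138, 0.117 ]))] [array([233., 162., 279., 211.])]
round_tin [(array([253. , 176.6]), 0.7, array([0.5968, 0.2143, 0.082 ]))] [array([231., 152., 280., 185.])]
knob [(array([116.3, 172.1]), 0.94, array([0.4316, 0.2265, 0.06  ]))] [array([ 96.,  73., 311., 246.])]
at [0.5993 0.2121 0.2384] hd 86.0 gap 0.0857 F [ 0.4  1.3 -0.4] t 37.25
shift -0.09 -13.96 -0.16 turn -0.0
shift -0.12 -6.01 -0.0 turn 0
```

View pics/f.png

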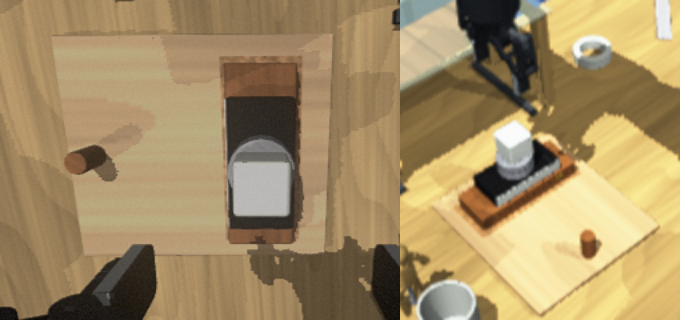

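All four pieces are stacked straight and centred. Next I close the jaws in front of the knob and push the tray home slowly.

Request:
arm_command(moves=[0,0,-5.5,0,0,-1,0,-11,0,0,-1,0,-16.5,0,0,-1,0,-22,0,0,-1,0,-22,0,0])

```text
clock: 37.88
eef_pos: [0.3775, 0.228, 0.2396]
tool_rot: [0.0, 0.731, 0.683, 0.0]
wrist_force: [0.5, 0.2, -0.1]
finger_gap: 0.0004
```

Request:
arm_command(moves=[-1,0,0,5,0,-1,0,0,10,0,-1,0,0,15,0,-1,0,0,19,0,-1,0,0,20.6,0])

```text
clock: 38.5
eef_pos: [0.3791, 0.227, 0.0308]
tool_rot: [-0.001, 0.732, 0.682, -0.002]
wrist_force: [-0.1, 0.3, 0.6]
finger_gap: 0.0002
```

```bash
python3 - <<'E'
from h import *
plan((.400,.224,.032,86),(.6031,.2105,.032,86))
E
```

```text
at [0.3791 0.227  0.0308] hd 86.0 gap 0.0002 F [-0.1  0.3  0.6] t 38.5
shift -0.15 2.11 -0.12 turn -0.0
shift 0.07 20.35 -0.0 turn 0
```

Request:
arm_command(moves=[-1,-0.3,0.6,0,0,-1,-0.3,1.2,0,0,-1,-0.3,1.6,0,0,-1,-0.3,2.0,0,0,-1,-0.3,2.3,0,0])

```text
clock: 39.12
eef_pos: [0.4035, 0.223, 0.0336]
tool_rot: [0.0, 0.732, 0.682, 0.0]
wrist_force: [-0.5, -0.0, -0.9]
finger_gap: -0.0002
```

Request:
arm_command(moves=[-1,0,0.3,0,0,-1,0,0.6,0,0,-1,0,1.0,0,0,-1,0,1.5,0,0,-1,0,2.1,0,0])

```text
clock: 39.75
eef_pos: [0.4243, 0.2215, 0.0332]
tool_rot: [-0.0, 0.731, 0.682, 0.0]
wrist_force: [-1.2, 0.6, 0.8]
finger_gap: -0.0002
```

Request:
arm_command(moves=[-1,0,0.7,0,0,-1,0,1.4,0,0,-1,0,2.1,0,0,-1,0,2.8,0,0,-1,0,3.5,0,0])

```text
clock: 40.38
eef_pos: [0.4593, 0.219, 0.0332]
tool_rot: [-0.0, 0.732, 0.682, -0.0]
wrist_force: [-1.1, 1.8, -0.1]
finger_gap: -0.0003
```

Request:
arm_command(moves=[-1,0,0.7,0,0,-1,0,1.4,0,0,-1,0,2.1,0,0,-1,0,2.8,0,0,-1,0,3.5,0,0])

```text
clock: 41.0
eef_pos: [0.4942, 0.2165, 0.0332]
tool_rot: [0.0, 0.731, 0.682, -0.0]
wrist_force: [-2.4, 2.1, -0.2]
finger_gap: -0.0001
```

```bash
python3 - <<'E'
from h import *
look(['knob','paperweight','round_tin'],'side',zs={'round_tin':.082,'paperweight':.117},name='s14')
s,p,r=st();print(p)
im=cv2.imread('pics/s14.png')[90:290,80:330];cv2.imwrite('pics/g.png',cv2.resize(im,(500,400),interpolation=cv2.INTER_CUBIC))
E
```

```text
knob [(array([206.1, 228.8]), 0.76, array([0.5178, 0.2123, 0.06  ]))] [array([133., 184., 239., 266.])]
paperweight [(array([168.5, 185.5]), 0.63, array([0.6923, 0.204 , 0.117 ]))] [array([160., 177., 179., 199.])]
round_tin [(array([168.3, 193.1]), 0.53, array([0.6979, 0.2063, 0.082 ])), (array([166.6, 186.2]), 0.44, array([0.7266, 0.1903, 0.082 ]))] [array([160., 191., 178., 204.])]
[0.49380792 0.21648346 0.03335266]
```

View pics/g.png

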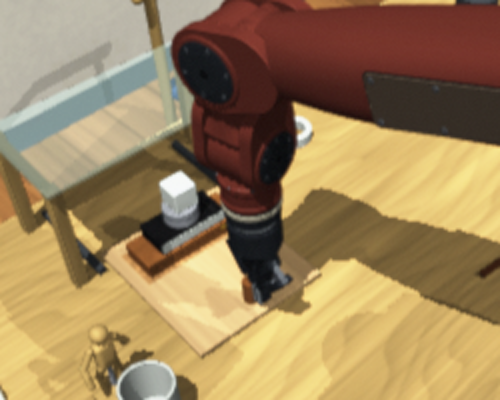

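The stack rides upright with the tray, and the closed fingers sit squarely in front of the knob. I'll keep pushing.

Request:
arm_command(moves=[-1,0,0.6,0,0,-1,0,1.3,0,0,-1,0,2.0,0,0,-1,0,2.7,0,0,-1,0,3.4,0,0])

```text
clock: 41.98
eef_pos: [0.5282, 0.2142, 0.0332]
tool_rot: [-0.0, 0.731, 0.682, -0.0]
wrist_force: [-2.0, 1.8, 0.5]
finger_gap: 0.0004
```

Request:
arm_command(moves=[-1,0,0.7,0,0,-1,0,1.4,0,0,-1,0,2.1,0,0,-1,0,2.8,0,0,-1,0,3.5,0,0])

```text
clock: 42.6
eef_pos: [0.563, 0.2116, 0.0332]
tool_rot: [0.0, 0.732, 0.682, -0.0]
wrist_force: [-2.7, 1.2, 1.4]
finger_gap: -0.0003
```

Request:
arm_command(moves=[-1,0,0.6,0,0,-1,0,1.2,0,0,-1,0,1.7,0,0,-1,0,2.1,0,0,-1,0,2.5,0,0])

```text
clock: 43.22
eef_pos: [0.5878, 0.2099, 0.0333]
tool_rot: [0.0, 0.732, 0.682, -0.0]
wrist_force: [-2.6, 2.3, -0.1]
finger_gap: 0.0
```

Request:
arm_command(moves=[-1,0,0.3,0,0,-1,0,0.6,0,0,-1,0,0.9,0,0,-1,0,1.1,0,0,-1,0,1.3,0,0])

```text
clock: 43.85
eef_pos: [0.6006, 0.209, 0.0333]
tool_rot: [0.0, 0.731, 0.682, -0.0]
wrist_force: [-1.0, 1.6, -0.4]
finger_gap: 0.0002
```

Request:
arm_command(moves=[-1,0,0.15,0,0,-1,0,0.3,0,0,-1,0,0.4,0,0])

```text
clock: 44.22
eef_pos: [0.6033, 0.2089, 0.0331]
tool_rot: [-0.001, 0.731, 0.682, -0.001]
wrist_force: [-11.0, 0.4, 6.1]
finger_gap: 0.0001
```

Request:
arm_command(moves=[-1,0,-0.5,0,0,-1,0,-2,0,0,-1,0,-5,0,0,-1,0,-8,-5,0,-1,0,-11,-11,0])

```text
clock: 44.85
eef_pos: [0.4953, 0.2161, 0.1397]
tool_rot: [-0.0, 0.732, 0.682, -0.001]
wrist_force: [0.4, 0.1, 0.7]
finger_gap: -0.0002
```

Request:
arm_command(moves=[-1,-6,0,-5,0,-1,-12,0,-10,0,-1,-18,0,-12,0,-1,-24,0,-12,0,-1,-24,0,-12,0])

```text
clock: 45.48
eef_pos: [0.4801, -0.0262, 0.2604]
tool_rot: [0.002, 0.732, 0.681, 0.0]
wrist_force: [-0.1, 0.1, -0.5]
finger_gap: 0.0001
```

```bash
python3 - <<'E'
from h import *
look(['knob','paperweight','round_tin','notebook','brush_case'],'side',zs={'round_tin':.082,'paperweight':.117,'notebook':.056,'brush_case':.029},name='s15')
save('scene','sc15');plan()
a=cv2.imread('pics/s15.png')[110:270,60:260];b=cv2.imread('pics/sc15.png')[130:290,260:480]
cv2.imwrite('pics/h.png',np.hstack([cv2.resize(a,(400,320),interpolation=cv2.INTER_CUBIC),cv2.resize(b,(400,320),interpolation=cv2.INTER_CUBIC)]))
E
```

```text
knob [(array([184. , 206.7]), 0.94, array([0.6348, 0.1987, 0.06  ]))] [array([114., 177., 218., 244.])]
paperweight [(array([150.2, 172.2]), 0.58, array([0.7828, 0.2053, 0.117 ])), (array([323.4, 142.6]), 0.49, array([ 0.4747, -0.2981,  0.117 ]))] [array([144., 164., 158., 182.])]
round_tin [(array([147.3, 173.8]), 0.65, array([0.8192, 0.1968, 0.082 ]))] [array([139., 175., 159., 187.])]
notebook [(array([154.1, 181.8]), 0.78, array([0.7974, 0.1908, 0.056 ]))] [array([134., 170., 169., 198.])]
brush_case [(array([150.9, 191.3]), 0.82, array([0.7942, 0.2117, 0.029 ]))] [array([124., 176., 183., 210.])]
at [ 0.48   -0.0225  0.2591] hd 86.0 gap -0.0002 F [ 0.4 -0.6  0.5] t 46.08
```

View pics/h.png

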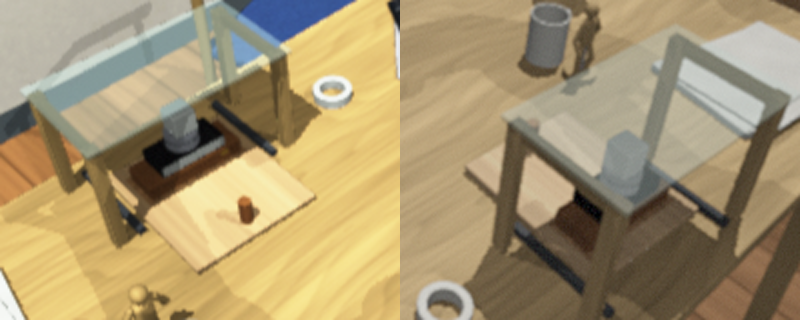

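The stack stands upright under the glass (left crop about (180,150)). The knob is at about x 0.63, roughly 0.2 m in from its pulled-out position, and the push ended firmly on the stop. The arm is clear, so I'm handing in.

```bash
python3 -c "
from rig import ctrl
print(ctrl.job_done())"
```

```text
the job is handed in; nothing more can be done
None
```

I pulled the tray out to its stop and stacked the brush case, notebook, round tin and porcelain cube on the cork pad, with the cube gripped at 25 N. I then pushed the tray home with closed fingers and handed the job in at about 46 s. It reports no verdict. The pencil tin and card box were not there.

**Last checks:**
- **Tray:** the push ended on a stop, with the contact force rising to 11 N. The pusher travelled about 0.20 m, so I take it as fully home.
- **Stack:** the last pictures show it upright and centred under the glass, with the arm clear. The close-range check before closing put the tin and cube centres about 3–13 mm from the pad centre.
- **Where readings disagreed:** through the glass, the side camera scattered the piece positions by 1–3 cm (the tin worst, at x 0.819 against about 0.80 expected). I relied on the pictures and the earlier wrist-camera measurements, not on those readings.
- **Bystanders:** the mug and manikin look unmoved in the last pictures. I did not measure the eraser and sharpener again after picking up the notebook, but nothing was felt near them.

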